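# Lay two breakfast trays

## Task

Lay the two breakfast trays from the things standing about on the counter: on the oak tray the white beaker goes on the cork and the honey jar on the white tile; on the blue tray the green beaker goes on the cork, the pepper mill on the black slate and the salt shaker on the white tile. Stand each one upright in the middle of its inlay, wholly on it, and let go. Leave the red jam jar where it is.

Things in the scene. Friction and masses are not known exactly. Their poses are not given: they have to be found in the camera images.
- white_beaker: White ceramic beaker without handle, open at the top, 60 mm diameter, straight sides, 80 mm high, wall 4 mm, about 0.17 kg. Loose, upright; origin at the centre of its underside, z up; round, so its yaw means nothing. 
- green_beaker: Sage-green ceramic beaker without handle, open at the top, otherwise like the white one: 60 mm diameter, straight sides, 80 mm high, wall 4 mm, about 0.17 kg. Loose, upright; origin at the centre of its underside, z up; round, so its yaw means nothing. 
- honey_jar: Closed amber honey jar with a pale wooden lid, 56 mm diameter (lid 55 mm), straight sides, 73 mm high, about 0.22 kg. Loose, upright; origin at the centre of its underside, z up; round, so its yaw means nothing. 
- pepper_mill: Dark wooden pepper mill, body 44 mm diameter and straight up to 66 mm, then a narrow 28 mm steel neck and a wooden head of 40 mm diameter from 72 mm to 86 mm; a small steel ball on top, 91 mm in all; about 0.12 kg. Loose, upright; origin at the centre of its underside, z up; round, so its yaw means nothing. 
- salt_shaker: Blue ceramic salt shaker with a steel cap, 44 mm diameter, straight sides up to 56 mm, cap 43 mm diameter up to 72 mm, about 0.13 kg. Loose, upright; origin at the centre of its underside, z up; round, so its yaw means nothing. 
- oak_tray: Pale oak tray. Fixed, 280 x 120 mm, origin at the centre of its underside, x along its long side, z up; floor 6 mm thick, rim 6 mm thick, 18 mm high. Inlays level with the floor, all at y = 0: round cork, 84 mm diameter, at x = +60 mm, and square white tile, 80 mm side, at x = -60 mm.
- blue_tray: Grey-blue tray. Fixed, 280 x 120 mm, origin at the centre of its underside, x along its long side, z up; floor 6 mm thick, rim 6 mm thick, 18 mm high. Inlays level with the floor, all at y = 0: round cork, 84 mm diameter, at x = +85 mm, square black slate, 68 mm side, at x = 0, and square white tile, 68 mm side, at x = -80 mm.
- jam_jar: Closed dark red jam jar with a white lid, 56 mm diameter, 73 mm high, stands among the stock and is not wanted. Loose, upright; origin at the centre of its underside, z up; round, so its yaw means nothing. 
There are look-alikes about, which are no part of the job. Leave any purple or turquoise look-alike of the white_beaker alone.

How it is judged:
By the outcome, as a careful person would: the job done as asked, in the order asked, and still so for the second after the job is handed in, with the robot touching nothing.
It also fails if it takes over 136 s, if anything falls off the work surface, if the arm or the gripper's body presses on something with over 40 N, if the wrist force passes 120 N, or if a joint passes its speed limit or range.

## Robot

A 6-joint arm with a two-finger parallel gripper is mounted at the origin on the work surface. World frame = base frame: x ahead of the robot, y to its left, z up, the work surface at z = 0. Lengths are in m, angles in degrees, forces in N, time in s.
With the tool pointing down it reaches from about 0.4 to 0.825 m from the base axis. Payload 7 kg.
Tool frame: the origin (TCP) lies midway between the tips of the shut fingers; the grasp point (between the pads) lies r.grip_depth behind it (r.grip_depth is the distance from the TCP to the grasp point, in m); z points along the fingers, y is the line along which they close (so a half turn about z gives the same grasp; the last joint's range is limited). The gripper opens to 88 mm and grips with 3 to 60 N. Pads are 19 mm wide; open, the fingers measure 130 mm over their backs; the gripper's body (78 mm by 193 mm) begins 47 mm behind the grasp point.
Start: joints at [-46.518, 20.546, 0.682, 0, -70.136, -16.507], TCP at [0.306, -0.602, 0.227] pointing down, gripper open.
Joint ranges: [-176.03, 176.03], [-82.01, 121.73], [-58.28, 71.71], [-173.87, 95.51], [-174.79, -0.11], [-173.66, 173.66]. Speed limits (degrees/s): [136.94, 136.94, 172.46, 180, 180, 180].

## Interface

Orientations are given as [roll, pitch, yaw] about the fixed x, y, z axes, in that order (R = Rz(yaw) Ry(pitch) Rx(roll)).
In Python, from plant import r gives the robot as it stands.
- The arm moves only by the shell command python3 -m pendant 'ROWS' [OPENING] [FORCE]. ROWS is a JSON list of rows, 1 to 12 of them, each of 6 numbers: dx, dy, dz in m, then a rotation vector rx, ry, rz in degrees; each row is the pose to reach, as a shift and turn from the pose commanded when the command began, along the tool's axes at that moment; what a row does not reach only later rows make up. A row lasts 1/12 s, in which the tool goes at most 0.0417 m and 7.16 degrees, less where a joint would pass 70% of its speed; a pose out of reach is approached as far as the arm can. OPENING is the finger opening in m, set as the command begins (- or left out keeps the last). The fingers move at their own pace and stop on an object; FORCE is the grip in N (left out, the last holds). Time passes only in rows, so rows that do not move let the fingers close. It prints the time, the measured TCP pose, the force, the opening and the grip force at its end.
- r.get_state(): the state, without advancing time (a new reading comes with each control period).
- r.capture(name): name is "side" or "top"; returns a dict with "frame" (480x640x3 uint8, red, green, blue), "z_map" (480x640 float32, m along the optical axis (not along the pixel's ray), 0 where there is no reading), "fx", "fy", "cx", "cy" (pixels), "D" ([k1, k2, p1, p2, k3] as OpenCV has them; the pictures are not rectified), "cam_to_world" (4x4, takes a point from camera to world coordinates). Camera axes: x right, y down, z forward; pixel columns grow to the right and rows downward; lengths in m; the calibration is good to about 2 mm. A picture is of the moment at which its call begins.
- r.close_job(): hands the job in; it is judged then, once.
The state is a dict: "time_s": time; "joints": joint angles; "qd": joint speeds; "joint_torque": joint torques, N m; "tcp_pos": TCP position; "eef_rot": TCP orientation; "contact_force": force on the tool from outside, world axes, zero at the start; "moment": the same for the moment, N m; "gripper_width": finger opening in m; "gripper_force": force on a finger pad.
Only numpy, scipy, OpenCV 4.12 (cv2) and the standard library are available. Lean on these libraries where they do the work, as an engineer would, in place of code of your own. Each camera call takes 0.05 s, during which the arm holds its last target. There are 200 camera calls.

## Working session

There is one attempt and no reset: what is moved stays moved. The work goes in short steps, Python scripts to look and compute and a shell command to move; the robot and the scene stay as the last step left them, time stands still between calls to the robot, and variables do not carry over. Pictures are saved under pics/ and viewed, at most 14 in all, crops included, and the job is handed in when it is done.

```bash
ls; mkdir -p pics
python3 - <<'E'
from plant import r
import cv2
s=r.get_state();print(s,r.grip_depth)
for n in("top","side"):
    c=r.capture(n);cv2.imwrite(f"pics/{n}0.png",c["frame"][:,:,::-1]);print(n,c["fx"],c["fy"],c["cx"],c["cy"],c["D"],c["cam_to_world"])
E
```

```text
pics
{'time_s': 0.0, 'joints': array([-4.65187071e+01,  2.05909625e+01,  6.32997877e-01, -2.03357501e-02,
       -7.01344894e+01, -1.65078392e+01]), 'qd': array([-0.0250463 , -0.0798517 ,  0.03355377, -0.07202238, -0.120801  ,
        0.06088503]), 'joint_torque': array([ 5.40680285e-04, -5.82723212e+01,  2.93059516e+01,  6.99753016e+00,
        6.66310181e-03, -1.09283790e-04]), 'tcp_pos': array([ 0.30592985, -0.60114165,  0.22562144]), 'eef_rot': array([ 1.79905924e+02, -7.94422166e-03, -1.53033466e+02]), 'contact_force': array([ 0.48901998, -0.04328948, -0.50280401]), 'moment': array([ 0.06831777, -0.03926381, -0.01324386]), 'gripper_force': 0.0, 'gripper_width': 0.08754582789787498} 0.0188
top 561.6467008059958 561.6467008059958 321.51946005461895 236.6198626056232 [-0.17066882  0.          0.          0.          0.        ] [[-0.0292737  -0.99332166  0.11160253  0.29663592]
 [-0.9994943   0.03047545  0.00907709 -0.00691941]
 [-0.01241761 -0.11128037 -0.99371147  1.31582587]
 [ 0.          0.          0.          1.        ]]
side 607.4415271879886 607.4415271879886 331.5538740023245 238.77487124176503 [-0.09658372  0.          0.          0.          0.        ] [[-0.75943857 -0.51393877  0.39889849 -0.18190638]
 [-0.6505657   0.60384548 -0.46058105  0.70906003]
 [-0.0041626  -0.60929269 -0.79293448  1.22494114]
 [ 0.          0.          0.          1.        ]]
```

View pics/top0.png

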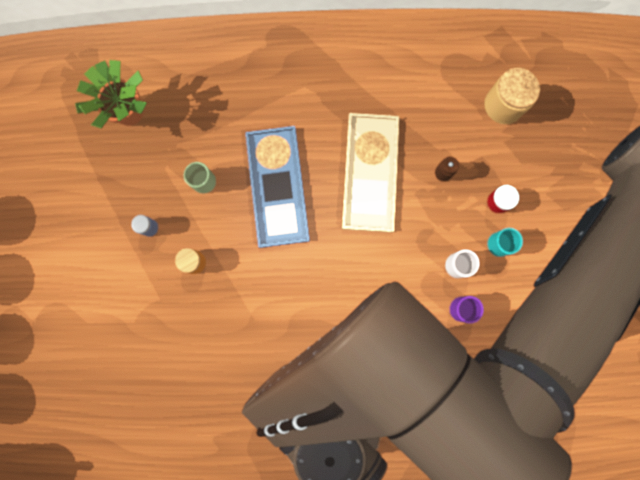

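View pics/side0.png

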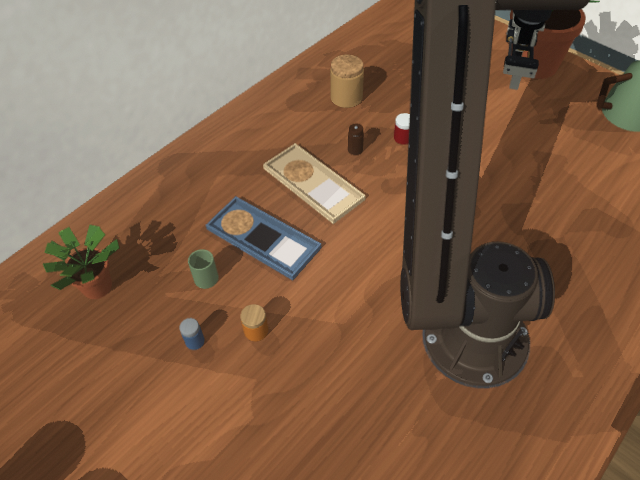

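```bash
cat > h.py <<'E'
import numpy as np,cv2,sys
from scipy.spatial.transform import Rotation as Ro
from plant import r
def rays(c,uv):
    K=np.array([[c["fx"],0,c["cx"]],[0,c["fy"],c["cy"]],[0,0,1]])
    n=cv2.undistortPoints(np.asarray(uv,float).reshape(-1,1,2),K,np.array(c["D"])).reshape(-1,2)
    return np.c_[n,np.ones(len(n))]
def plane(c,uv,z):
    T=np.array(c["cam_to_world"]);d=rays(c,uv)@T[:3,:3].T;o=T[:3,3]
    return o+d*((z-o[2])/d[:,2])[:,None]
def cloud(c):
    v,u=np.mgrid[:480,:640];uv=np.c_[u.ravel(),v.ravel()];T=np.array(c["cam_to_world"])
    return ((rays(c,uv)*c["z_map"].reshape(-1,1))@T[:3,:3].T+T[:3,3]).reshape(480,640,3)
def top(c,W,px,h,rad=32):
    "circle of the top face: pixels near px whose depth height is about h, cast on z=h"
    m=np.zeros((480,640),np.uint8);cv2.circle(m,tuple(px),rad,1,-1)
    m&=((abs(W[...,2]-h)<.007)&(c["z_map"]>0)).astype(np.uint8)
    n,l,st,_=cv2.connectedComponentsWithStats(m)
    if n<2:return None
    k=1+st[1:,4].argmax();v,u=np.nonzero(l==k);P=plane(c,np.c_[u,v],h)
    (x,y),R=cv2.minEnclosingCircle(P[:,:2].astype(np.float32))
    return np.round([x,y,2*R,len(u)],4)
def go(x,y,z,yaw):
    "shift and turn in tool axes from here to TCP x,y,z with tool down, yaw mod 180"
    s=r.get_state();R=Ro.from_euler('xyz',s["eef_rot"],degrees=True)
    d=R.inv().apply(np.array([x,y,z])-s["tcp_pos"])
    turn=(-(yaw-s["eef_rot"][2])+90)%180-90
    print("d",np.round(d,4),"rz",round(turn,2),"rows",np.ceil(max(np.linalg.norm(d)/.0417,abs(turn)/7.16)),"| tcp",np.round(s["tcp_pos"],4),"rpy",np.round(s["eef_rot"],1),"j",np.round(s["joints"],0),"w",round(s["gripper_width"],4),"t",round(s["time_s"],1))
E
python3 - <<'E'
from h import *
c=r.capture("top");W=cloud(c)
for n,p,h in [("white",(462,264),.08),("purple",(466,309),.08),("turq",(505,242),.08),("green",(199,178),.08),("honey",(187,261),.073),("jam",(504,199),.073),("pepper",(452,163),.088),("salt",(144,226),.072)]:
    print(n,top(c,W,p,h,24),np.round(np.nanmax(W[p[1]-15:p[1]+15,p[0]-15:p[0]+15,2]),3))
hsv=cv2.cvtColor(c["frame"],cv2.COLOR_RGB2HSV)
for n,p,lo,hi in [("bcork",(273,152),(8,50,120),(25,200,255)),("bslate",(277,186),(0,0,0),(180,255,70)),("btile",(281,219),(0,0,200),(180,40,255)),("ocork",(372,147),(8,90,120),(25,220,240)),("otile",(370,196),(0,0,200),(180,40,255))]:
    m=np.zeros((480,640),np.uint8);cv2.circle(m,p,26,255,-1);m&=cv2.inRange(hsv,lo,hi)
    n_,l,st,_=cv2.connectedComponentsWithStats(m);k=1+st[1:,4].argmax();v,u=np.nonzero(l==k)
    P=plane(c,np.c_[u,v],.006)[:,:2].astype(np.float32);b=cv2.minAreaRect(P)
    print(n,"mean",P.mean(0).round(4),"rect",np.round(b[0],4),np.round(b[1],4),round(b[2],1),len(u),hsv[p[1],p[0]])
f=c["frame"][:,:,::-1]
a=cv2.resize(f[140:340,420:540],None,fx=3,fy=3);b=cv2.resize(f[100:300,120:240],None,fx=3,fy=3);cv2.imwrite("pics/crop1.png",np.hstack([a,b]))
E
```

```text
white [ 3.665e-01 -3.128e-01  6.110e-02  1.670e+02] 1.316
purple [ 2.643e-01 -3.172e-01  6.180e-02  1.690e+02] 1.316
turq [ 4.142e-01 -4.162e-01  6.220e-02  1.620e+02] 1.316
green [5.863e-01 2.844e-01 6.150e-02 1.610e+02] 1.316
honey [3.927e-01 3.081e-01 5.550e-02 4.440e+02] 1.316
jam [ 5.148e-01 -4.195e-01  5.770e-02  4.410e+02] 1.316
pepper [ 5.891e-01 -2.899e-01  4.020e-02  2.120e+02] 1.316
salt [4.799e-01 4.175e-01 4.360e-02 2.490e+02] 1.316
bcork mean [0.6527 0.1166] rect [0.6528 0.1163] [0.0824 0.0821] 43.0 924 [ 19 106 244]Traceback (most recent call last):
  File "<stdin>", line 8, in <module>
ValueError: attempt to get argmax of an empty sequence
```

Run:
```python
from h import *
c=r.capture("top")
hsv=cv2.cvtColor(c["frame"],cv2.COLOR_RGB2HSV)
for n,p,lo,hi in [("bslate",(277,186),(0,0,0),(180,110,100)),("btile",(281,219),(0,0,180),(180,60,255)),("ocork",(372,147),(8,110,120),(25,220,250)),("otile",(370,196),(0,0,180),(180,30,255))]:
    m=np.zeros((480,640),np.uint8);cv2.circle(m,p,26,255,-1);m&=cv2.inRange(hsv,lo,hi)
    n_,l,st,_=cv2.connectedComponentsWithStats(m)
    print(n,hsv[p[1],p[0]],hsv[p[1],p[0]-22])
    if n_<2: continue
    k=1+st[1:,4].argmax();v,u=np.nonzero(l==k)
    P=plane(c,np.c_[u,v],.006)[:,:2].astype(np.float32);b=cv2.minAreaRect(P)
    print("mean",P.mean(0).round(4),"rect",np.round(b[0],4),np.round(b[1],4),round(b[2],1),len(u))
f=c["frame"][:,:,::-1]
a=cv2.resize(f[140:340,420:540],None,fx=3,fy=3);b=cv2.resize(f[100:300,120:240],None,fx=3,fy=3);cv2.imwrite("pics/crop1.png",np.hstack([a,b]))
# oak extents from rim
```

```text
bslate [ 0 23 88] [107  62 139]
mean [0.568  0.1078] rect [0.5681 0.1078] [0.0631 0.0629] 5.8 687
btile [ 15   2 255] [108  59 159]
mean [0.4883 0.0998] rect [0.4884 0.0999] [0.0754 0.0753] 5.7 1006
ocork [ 20 107 245] [ 21  73 234]
mean [ 0.6698 -0.1309] rect [ 0.6679 -0.1303] [0.0692 0.0489] 69.4 354
otile [ 20   3 254] [ 19  81 224]
mean [ 0.5295 -0.111 ] rect [ 0.5275 -0.1115] [0.0873 0.105 ] 84.7 1497
```

View pics/crop1.png

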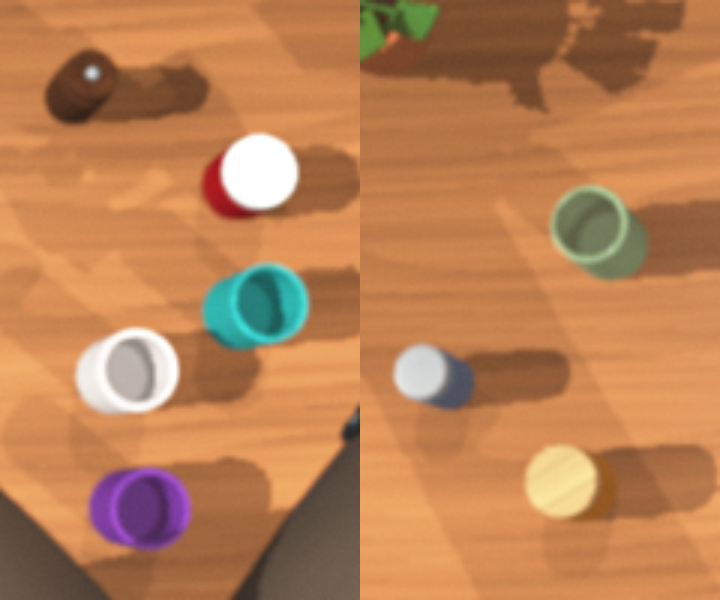

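```bash
cat >> h.py <<'E'
def tray(c,W,px):
    m=np.zeros((480,640),np.uint8);cv2.circle(m,px,78,1,-1)
    m&=((W[...,2]>.012)&(W[...,2]<.024)&(c["z_map"]>0)).astype(np.uint8)
    n,l,st,_=cv2.connectedComponentsWithStats(m);k=1+st[1:,4].argmax();v,u=np.nonzero(l==k)
    return cv2.minAreaRect(plane(c,np.c_[u,v],.018)[:,:2].astype(np.float32)),len(u)
E
python3 - <<'E'
from h import *
c=r.capture("top");W=cloud(c)
for n,p in(("blue",(277,186)),("oak",(371,172))):print(n,tray(c,W,p))
hsv=cv2.cvtColor(c["frame"],cv2.COLOR_RGB2HSV)
for n,p,lo,hi in [("otile",(370,196),(0,0,235),(180,14,255)),("ocork",(372,147),(8,84,120),(25,220,250))]:
    m=np.zeros((480,640),np.uint8);cv2.circle(m,p,24,255,-1);m&=cv2.inRange(hsv,lo,hi)
    m=cv2.morphologyEx(m,cv2.MORPH_OPEN,np.ones((3,3)))
    v,u=np.nonzero(m);P=plane(c,np.c_[u,v],.006)[:,:2].astype(np.float32);b=cv2.minAreaRect(P)
    print(n,P.mean(0),b,len(u))
go(.3665,-.3128,.15,0)
E
```

```text
blue (((0.5676756501197815, 0.10810646414756775), (0.279893159866333, 0.12064128369092941), 5.90326452255249), 835)
oak (((0.5956562161445618, -0.116535983979702), (0.12079589068889618, 0.2810899317264557), 84.46186065673828), 841)
otile [ 0.5349272  -0.11078961] ((0.5358690619468689, -0.11024123430252075), (0.08059614896774292, 0.08394849300384521), 87.42874145507812) 1178
ocork [ 0.6565602 -0.1213937] ((0.6566253900527954, -0.12238892912864685), (0.0788884237408638, 0.08051617443561554), 43.611663818359375) 864
d [-0.1848  0.2297  0.0763] rz 26.97 rows 8.0 | tcp [ 0.3061 -0.6014  0.2261] rpy [ 180.   -0. -153.] j [-47.  21.   1.  -0. -70. -17.] w 0.0875 t 0.2
```

```bash
python3 -m pendant '[[-0.185,0.23,0.076,0,0,32.5],[-0.185,0.23,0.076,0,0,32.5],[-0.185,0.23,0.076,0,0,32.5],[-0.185,0.23,0.076,0,0,32.5],[-0.185,0.23,0.076,0,0,32.5],[-0.185,0.23,0.076,0,0,32.5],[-0.185,0.23,0.076,0,0,32.5],[-0.185,0.23,0.076,0,0,32.5],[-0.185,0.23,0.076,0,0,32.5],[-0.185,0.23,0.076,0,0,32.5],[-0.185,0.23,0.076,0,0,32.5],[-0.185,0.23,0.076,0,0,32.5]]' 0.088; python3 -c "
from h import *
go(.3665,-.3128,.026,-5.5)"
```

```text
time_s: 1.25
tcp_pos: [0.3669, -0.3134, 0.1508]
eef_rot: [-180.0, 0.0, 174.4]
contact_force: [-0.1, -0.1, 0.8]
gripper_width: 0.0876
gripper_force: 0.0
d [0.0005 0.0006 0.1248] rz -0.07 rows 3.0 | tcp [ 0.3669 -0.3134  0.1508] rpy [-180.     0.   174.4] j [-17.   6. -29.   0. -55. -78.] w 0.0876 t 1.2
```

```bash
python3 -m pendant '[[0,0,0.04,0,0,0],[0,0,0.08,0,0,0],[0,0,0.105,0,0,0],[0,0,0.125,0,0,0],[0,0,0.125,0,0,0],[0,0,0.125,0,0,0]]'; python3 -m pendant '[[0,0,0,0,0,0],[0,0,0,0,0,0],[0,0,0,0,0,0],[0,0,0,0,0,0],[0,0,0,0,0,0],[0,0,0,0,0,0],[0,0,0,0,0,0],[0,0,0,0,0,0]]' 0.05 20; python3 -c "
from h import *
go(.3665,-.3128,.2,-5.5)"
```

```text
time_s: 1.75
tcp_pos: [0.366, -0.3133, 0.025]
eef_rot: [180.0, -0.2, 174.4]
contact_force: [0.1, -0.5, 1.0]
gripper_width: 0.0873
gripper_force: 0.0
time_s: 2.42
tcp_pos: [0.3673, -0.3129, 0.0265]
eef_rot: [-180.0, 0.1, 174.5]
contact_force: [-0.8, 0.8, 6.7]
gripper_width: 0.0606
gripper_force: 20.0
d [ 5.000e-04 -1.000e-04 -1.735e-01] rz 0.0 rows 5.0 | tcp [ 0.3673 -0.3129  0.0265] rpy [-1.800e+02  1.000e-01  1.745e+02] j [-17.  16. -37.   0. -36. -79.] w 0.0606 t 2.4
```

```bash
python3 -m pendant '[[0,0,-0.03,0,0,0],[0,0,-0.07,0,0,0],[0,0,-0.11,0,0,0],[0,0,-0.13,0,0,0],[0,0,-0.13,0,0,0]]'; python3 -c "
from h import *
go(.6554,-.1223,.156,-5.54)"
```

```text
time_s: 2.83
tcp_pos: [0.3693, -0.3138, 0.1609]
eef_rot: [-179.8, 0.5, 174.5]
contact_force: [0.6, 0.9, -1.8]
gripper_width: 0.0608
gripper_force: 20.0
d [-0.2665  0.218   0.0066] rz 0.07 rows 9.0 | tcp [ 0.3693 -0.3138  0.1609] rpy [-179.8    0.5  174.5] j [-17.   5. -29.   0. -56. -79.] w 0.0608 t 2.8
```

```bash
python3 -m pendant '[[-0.03,0.024,0,0,0,0],[-0.06,0.049,0,0,0,0],[-0.09,0.073,0,0,0,0],[-0.12,0.098,0,0,0,0],[-0.15,0.122,0,0,0,0],[-0.18,0.147,0,0,0,0],[-0.21,0.171,0,0,0,0],[-0.24,0.196,0,0,0,0],[-0.258,0.211,0,0,0,0],[-0.267,0.218,0,0,0,0],[-0.267,0.218,0,0,0,0],[-0.267,0.218,0,0,0,0]]'; python3 -m pendant '[[0,0,0,0,0,0],[0,0,0,0,0,0]]'; python3 -c "
from h import *
go(.6554,-.1223,.033,-5.54)"
```

```text
time_s: 3.83
tcp_pos: [0.6527, -0.1211, 0.1543]
eef_rot: [-180.0, -0.1, 174.5]
contact_force: [-0.0, 0.0, -2.0]
gripper_width: 0.0611
gripper_force: 20.0
time_s: 4.0
tcp_pos: [0.6524, -0.1221, 0.1556]
eef_rot: [180.0, -0.0, 174.4]
contact_force: [0.3, 0.1, -0.8]
gripper_width: 0.0605
gripper_force: 20.0
d [-3.100e-03  1.000e-04  1.226e-01] rz -0.04 rows 3.0 | tcp [ 0.6524 -0.1221  0.1556] rpy [180.   -0.  174.4] j [   6.   22.   -6.   -0.  -61. -102.] w 0.0605 t 4.0
```

```bash
python3 -m pendant '[[-0.003,0,0.03,0,0,0],[-0.003,0,0.06,0,0,0],[-0.003,0,0.09,0,0,0],[-0.003,0,0.11,0,0,0],[-0.003,0,0.116,0,0,0],[-0.003,0,0.119,0,0,0],[-0.003,0,0.122,0,0,0],[-0.003,0,0.122,0,0,0],[-0.003,0,0.122,0,0,0]]'; python3 -m pendant '[[0,0,0,0,0,0],[0,0,0,0,0,0],[0,0,0,0,0,0],[0,0,0,0,0,0],[0,0,0,0,0,0]]' 0.088; python3 -c "
from h import *
go(.6554,-.1223,.033,-5.54)"
```

```text
time_s: 4.75
tcp_pos: [0.6573, -0.1218, 0.0351]
eef_rot: [180.0, 0.1, 174.5]
contact_force: [1.3, -0.1, -0.6]
gripper_width: 0.0605
gripper_force: 20.0
time_s: 5.17
tcp_pos: [0.6566, -0.1216, 0.0339]
eef_rot: [180.0, 0.0, 174.5]
contact_force: [-0.1, 0.0, 0.2]
gripper_width: 0.0857
gripper_force: 0.0
d [ 0.0012 -0.0008  0.0009] rz 0.02 rows 1.0 | tcp [ 0.6566 -0.1216  0.0339] rpy [180.    0.  174.5] j [   6.   29.  -13.    0.  -48. -102.] w 0.0857 t 5.2
```

```bash
python3 -m pendant '[[0,0,-0.03,0,0,0],[0,0,-0.07,0,0,0],[0,0,-0.11,0,0,0],[0,0,-0.13,0,0,0],[0,0,-0.13,0,0,0],[0,0,-0.13,0,0,0]]'; python3 -c "
from h import *
go(.3927,.3081,.14,-5.54)"
```

```text
time_s: 5.67
tcp_pos: [0.6573, -0.1216, 0.1657]
eef_rot: [180.0, 0.2, 174.5]
contact_force: [0.8, 0.4, -1.1]
gripper_width: 0.0874
gripper_force: 0.0
d [0.3048 0.4022 0.0249] rz 0.02 rows 13.0 | tcp [ 0.6573 -0.1216  0.1657] rpy [180.    0.2 174.5] j [   6.   22.   -5.    0.  -63. -102.] w 0.0874 t 5.7
```

```bash
python3 -m pendant '[[0.02,0.027,0,0,0,0],[0.045,0.059,0,0,0,0],[0.07,0.092,0,0,0,0],[0.095,0.125,0,0,0,0],[0.12,0.158,0,0,0,0],[0.145,0.191,0,0,0,0],[0.17,0.224,0,0,0,0],[0.195,0.257,0,0,0,0],[0.22,0.29,0,0,0,0],[0.245,0.323,0,0,0,0],[0.27,0.356,0,0,0,0],[0.29,0.383,0,0,0,0]]'; python3 -m pendant '[[0.015,0.02,0.025,0,0,0],[0.015,0.02,0.025,0,0,0],[0.015,0.02,0.025,0,0,0]]'; python3 -c "
from h import *
c=r.capture('top');W=cloud(c);print('white',top(c,W,(372,140),.086,24))
go(.3927,.3081,.024,-5.54)"
```

```text
time_s: 6.67
tcp_pos: [0.4025, 0.2889, 0.1627]
eef_rot: [-179.9, -0.0, 174.5]
contact_force: [2.0, 0.1, -0.0]
gripper_width: 0.0878
gripper_force: 0.0
time_s: 6.92
tcp_pos: [0.39, 0.3086, 0.1366]
eef_rot: [-179.8, -0.1, 174.6]
contact_force: [0.9, 0.2, 0.0]
gripper_width: 0.0878
gripper_force: 0.0
white [ 6.557e-01 -1.218e-01  6.210e-02  1.550e+02]
d [-0.0019  0.0002  0.1135] rz 0.1 rows 3.0 | tcp [0.3909 0.3084 0.1375] rpy [-1.798e+02 -1.000e-01  1.746e+02] j [  61.    9.  -28.    0.  -53. -156.] w 0.0875 t 7.0
```

```bash
python3 -m pendant '[[-0.002,0,0.04,0,0,0],[-0.002,0,0.08,0,0,0],[-0.002,0,0.1,0,0,0],[-0.002,0,0.113,0,0,0],[-0.002,0,0.113,0,0,0],[-0.002,0,0.113,0,0,0]]'; python3 -m pendant '[[0,0,0,0,0,0],[0,0,0,0,0,0],[0,0,0,0,0,0],[0,0,0,0,0,0],[0,0,0,0,0,0],[0,0,0,0,0,0],[0,0,0,0,0,0],[0,0,0,0,0,0]]' 0.045 20; python3 -c "
from h import *
go(.3927,.3081,.15,-5.5)"; python3 -m pendant '[[0,0,-0.03,0,0,0],[0,0,-0.07,0,0,0],[0,0,-0.11,0,0,0],[0,0,-0.13,0,0,0],[0,0,-0.13,0,0,0],[0,0,-0.13,0,0,0]]'; python3 -c "
from h import *
go(.5360,-.1107,.155,-5.5)"
```

```text
time_s: 7.47
tcp_pos: [0.3942, 0.3076, 0.0254]
eef_rot: [-179.9, -0.0, 174.4]
contact_force: [-0.5, -0.3, 1.2]
gripper_width: 0.0875
gripper_force: 0.0
time_s: 8.13
tcp_pos: [0.3938, 0.309, 0.0261]
eef_rot: [180.0, 0.0, 174.5]
contact_force: [-1.4, 0.4, 5.4]
gripper_width: 0.0554
gripper_force: 20.0
d [ 0.001  -0.0009 -0.1239] rz -0.0 rows 3.0 | tcp [0.3938 0.309  0.0261] rpy [180.    0.  174.5] j [  61.   17.  -35.    0.  -37. -156.] w 0.0554 t 8.1
time_s: 8.63
tcp_pos: [0.3936, 0.309, 0.1564]
eef_rot: [179.9, 0.0, 174.5]
contact_force: [-1.0, -0.8, -2.4]
gripper_width: 0.0559
gripper_force: 20.0
d [-0.1822 -0.4041  0.0005] rz -0.03 rows 11.0 | tcp [0.3936 0.309  0.1564] rpy [179.9   0.  174.5] j [  61.    7.  -27.   -0.  -56. -156.] w 0.0559 t 8.6
```

```bash
python3 -m pendant '[[-0.01,-0.022,0,0,0,0],[-0.025,-0.055,0,0,0,0],[-0.041,-0.091,0,0,0,0],[-0.057,-0.127,0,0,0,0],[-0.073,-0.163,0,0,0,0],[-0.09,-0.199,0,0,0,0],[-0.106,-0.235,0,0,0,0],[-0.122,-0.271,0,0,0,0],[-0.138,-0.307,0,0,0,0],[-0.154,-0.343,0,0,0,0],[-0.17,-0.378,0,0,0,0],[-0.18,-0.399,0,0,0,0]]'; python3 -m pendant '[[-0.002,-0.005,0,0,0,0],[-0.002,-0.005,0,0,0,0],[-0.002,-0.005,0,0,0,0],[-0.002,-0.005,0,0,0,0]]'; python3 -c "
from h import *
go(.5367,-.1107,.0325,-5.54)"
```

```text
time_s: 9.63
tcp_pos: [0.5337, -0.109, 0.1532]
eef_rot: [-180.0, -0.2, 174.4]
contact_force: [-0.3, -0.2, -1.4]
gripper_width: 0.0555
gripper_force: 20.0
time_s: 9.97
tcp_pos: [0.5351, -0.1102, 0.1546]
eef_rot: [-180.0, -0.1, 174.5]
contact_force: [0.0, -0.9, -1.0]
gripper_width: 0.0558
gripper_force: 20.0
d [-0.0019 -0.0003  0.1221] rz 0.04 rows 3.0 | tcp [ 0.5351 -0.1102  0.1546] rpy [-1.800e+02 -1.000e-01  1.745e+02] j [   9.   12.  -21.   -0.  -57. -104.] w 0.0558 t 10.0
```

```bash
python3 -m pendant '[[-0.0015,0,0.03,0,0,0],[-0.0015,0,0.06,0,0,0],[-0.0015,0,0.09,0,0,0],[-0.0015,0,0.11,0,0,0],[-0.0015,0,0.116,0,0,0],[-0.0015,0,0.119,0,0,0],[-0.0015,0,0.122,0,0,0],[-0.0015,0,0.122,0,0,0],[-0.0015,0,0.122,0,0,0]]'; python3 -m pendant '[[0,0,0,0,0,0],[0,0,0,0,0,0],[0,0,0,0,0,0],[0,0,0,0,0,0],[0,0,0,0,0,0],[0,0,0,0,0,0]]' 0.088; python3 -m pendant '[[0,0,-0.03,0,0,0],[0,0,-0.07,0,0,0],[0,0,-0.11,0,0,0],[0,0,-0.13,0,0,0],[0,0,-0.13,0,0,0],[0,0,-0.13,0,0,0]]'; python3 -c "
from h import *
go(.5863,.2844,.16,5.87)"
```

```text
time_s: 10.72
tcp_pos: [0.5383, -0.1108, 0.0348]
eef_rot: [180.0, 0.1, 174.5]
contact_force: [0.6, 0.3, -0.7]
gripper_width: 0.0558
gripper_force: 20.0
time_s: 11.22
tcp_pos: [0.5374, -0.1112, 0.0337]
eef_rot: [180.0, 0.0, 174.5]
contact_force: [0.4, 0.4, 0.4]
gripper_width: 0.0861
gripper_force: 0.0
time_s: 11.72
tcp_pos: [0.5381, -0.111, 0.1651]
eef_rot: [179.9, 0.2, 174.5]
contact_force: [-1.6, 0.2, -0.6]
gripper_width: 0.0874
gripper_force: 0.0
d [-0.0098  0.3982  0.0055] rz -11.4 rows 10.0 | tcp [ 0.5381 -0.111   0.1651] rpy [179.9   0.2 174.5] j [   9.   12.  -20.   -0.  -58. -104.] w 0.0874 t 11.7
```

```bash
python3 -m pendant '[[0,0.025,0,0,0,-1],[-0.001,0.06,0,0,0,-2],[-0.002,0.1,0,0,0,-3],[-0.003,0.14,0,0,0,-4],[-0.004,0.18,0,0,0,-5],[-0.005,0.22,0,0,0,-6],[-0.006,0.26,0,0,0,-8],[-0.007,0.3,0,0,0,-9],[-0.008,0.34,0,0,0,-10],[-0.009,0.375,0,0,0,-11],[-0.01,0.398,0.005,0,0,-11.4],[-0.01,0.398,0.005,0,0,-11.4]]'; python3 -m pendant '[[0,0,0,0,0,0],[0,0,0,0,0,0]]'; python3 -c "
from h import *
c=r.capture('top');W=cloud(c);print('honey',top(c,W,(370,190),.079,24),'green',top(c,W,(199,178),.08,24))
go(.5863,.2844,.026,5.87)"
```

```text
time_s: 12.72
tcp_pos: [0.5851, 0.2876, 0.1553]
eef_rot: [-179.9, -0.2, -173.9]
contact_force: [-1.0, -1.2, -0.7]
gripper_width: 0.0877
gripper_force: 0.0
time_s: 12.88
tcp_pos: [0.585, 0.2832, 0.1571]
eef_rot: [-179.9, -0.1, -174.1]
contact_force: [-0.2, -0.0, 0.2]
gripper_width: 0.0876
gripper_force: 0.0
honey [ 5.369e-01 -1.104e-01  5.570e-02  4.610e+02] green [5.841e-01 2.845e-01 5.870e-02 7.700e+01]
d [-0.0014  0.0016  0.1317] rz -0.04 rows 4.0 | tcp [0.5852 0.2829 0.1577] rpy [-1.799e+02 -1.000e-01 -1.742e+02] j [  43.   21.   -8.   -0.  -61. -127.] w 0.0875 t 12.9
```

Honey is within 1 mm of its tile centre. Grasping the green beaker.

```bash
python3 -m pendant '[[-0.001,0.001,0.04,0,0,0],[-0.001,0.001,0.08,0,0,0],[-0.001,0.001,0.115,0,0,0],[-0.001,0.001,0.131,0,0,0],[-0.001,0.001,0.131,0,0,0],[-0.001,0.001,0.131,0,0,0]]'; python3 -m pendant '[[0,0,0,0,0,0],[0,0,0,0,0,0],[0,0,0,0,0,0],[0,0,0,0,0,0],[0,0,0,0,0,0],[0,0,0,0,0,0],[0,0,0,0,0,0],[0,0,0,0,0,0]]' 0.05 20; python3 -c "
from h import *
go(.5863,.2844,.15,5.87)"; python3 -m pendant '[[0,0,-0.03,0,0,0],[0,0,-0.07,0,0,0],[0,0,-0.11,0,0,0],[0,0,-0.13,0,0,0],[0,0,-0.13,0,0,0],[0,0,-0.13,0,0,0]]'; python3 -c "
from h import *
go(.6523,.1167,.155,5.87)"
```

```text
time_s: 13.43
tcp_pos: [0.5866, 0.2837, 0.0274]
eef_rot: [-179.9, -0.1, -174.2]
contact_force: [-0.4, 0.2, 0.3]
gripper_width: 0.0876
gripper_force: 0.0
time_s: 14.1
tcp_pos: [0.587, 0.2856, 0.0286]
eef_rot: [180.0, 0.1, -174.1]
contact_force: [-2.1, -0.1, 6.9]
gripper_width: 0.0595
gripper_force: 20.0
d [ 0.0006 -0.001  -0.1214] rz 0.02 rows 3.0 | tcp [0.587  0.2856 0.0286] rpy [ 1.800e+02  1.000e-01 -1.741e+02] j [  43.   29.  -15.    0.  -46. -127.] w 0.0595 t 14.1
time_s: 14.6
tcp_pos: [0.5867, 0.2856, 0.1588]
eef_rot: [179.9, 0.1, -174.1]
contact_force: [-0.8, -0.1, -2.8]
gripper_width: 0.0599
gripper_force: 20.0
d [-0.048  -0.1747  0.0036] rz -0.0 rows 5.0 | tcp [0.5867 0.2856 0.1588] rpy [ 1.799e+02  1.000e-01 -1.741e+02] j [  43.   21.   -8.   -0.  -61. -127.] w 0.0599 t 14.6
```

```bash
python3 -m pendant '[[-0.006,-0.02,0,0,0,0],[-0.016,-0.055,0,0,0,0],[-0.026,-0.095,0,0,0,0],[-0.037,-0.132,0,0,0,0],[-0.045,-0.162,0,0,0,0],[-0.048,-0.174,0,0,0,0],[-0.048,-0.174,0,0,0,0],[-0.048,-0.174,0,0,0,0],[-0.048,-0.174,0,0,0,0]]'; python3 -m pendant '[[0,0,0,0,0,0],[0,0,0,0,0,0]]'; python3 -c "
from h import *
go(.6528,.1167,.0345,5.87)"
```

```text
time_s: 15.35
tcp_pos: [0.6514, 0.1174, 0.1562]
eef_rot: [-180.0, -0.1, -174.1]
contact_force: [-0.5, 1.1, -1.2]
gripper_width: 0.0599
gripper_force: 20.0
time_s: 15.52
tcp_pos: [0.6517, 0.1181, 0.1572]
eef_rot: [-180.0, -0.0, -174.0]
contact_force: [0.5, -0.1, -0.8]
gripper_width: 0.0603
gripper_force: 20.0
d [-0.001  -0.0015  0.1227] rz 0.09 rows 3.0 | tcp [0.6517 0.1181 0.1572] rpy [-180.   -0. -174.] j [  27.   22.   -6.   -0.  -62. -111.] w 0.0603 t 15.5
```

```bash
python3 -m pendant '[[-0.001,-0.001,0.03,0,0,0],[-0.001,-0.001,0.06,0,0,0],[-0.001,-0.001,0.09,0,0,0],[-0.001,-0.001,0.11,0,0,0],[-0.001,-0.001,0.116,0,0,0],[-0.001,-0.001,0.119,0,0,0],[-0.001,-0.001,0.123,0,0,0],[-0.001,-0.001,0.123,0,0,0],[-0.001,-0.001,0.123,0,0,0]]'; python3 -m pendant '[[0,0,0,0,0,0],[0,0,0,0,0,0],[0,0,0,0,0,0],[0,0,0,0,0,0],[0,0,0,0,0,0],[0,0,0,0,0,0]]' 0.088; python3 -m pendant '[[0,0,-0.03,0,0,0],[0,0,-0.07,0,0,0],[0,0,-0.11,0,0,0],[0,0,-0.13,0,0,0],[0,0,-0.13,0,0,0],[0,0,-0.13,0,0,0]]'; python3 -c "
from h import *
go(.5891,-.2899,.17,5.87)"
```

```text
time_s: 16.27
tcp_pos: [0.654, 0.1166, 0.0359]
eef_rot: [180.0, 0.1, -174.1]
contact_force: [-0.2, 0.1, -1.8]
gripper_width: 0.0598
gripper_force: 20.0
time_s: 16.77
tcp_pos: [0.6533, 0.1161, 0.0347]
eef_rot: [180.0, 0.0, -174.1]
contact_force: [-0.7, -0.3, -0.4]
gripper_width: 0.0866
gripper_force: 0.0
time_s: 17.27
tcp_pos: [0.6539, 0.1164, 0.1666]
eef_rot: [179.9, 0.2, -174.1]
contact_force: [1.5, -0.5, -0.4]
gripper_width: 0.0877
gripper_force: 0.0
d [ 0.1061 -0.3975 -0.0043] rz 0.0 rows 10.0 | tcp [0.6539 0.1164 0.1666] rpy [ 179.9    0.2 -174.1] j [  27.   22.   -6.   -0.  -62. -111.] w 0.0877 t 17.3
```

```bash
python3 -m pendant '[[0.006,-0.022,0,0,0,0],[0.015,-0.057,0,0,0,0],[0.025,-0.095,0,0,0,0],[0.035,-0.133,0,0,0,0],[0.045,-0.17,0,0,0,0],[0.055,-0.207,0,0,0,0],[0.065,-0.244,0,0,0,0],[0.075,-0.281,0,0,0,0],[0.085,-0.318,0,0,0,0],[0.095,-0.355,0,0,0,0],[0.103,-0.385,0,0,0,0],[0.106,-0.397,0,0,0,0]]'; python3 -m pendant '[[0,0,0,0,0,0],[0,0,0,0,0,0],[0,0,0,0,0,0]]'; python3 -c "
from h import *
c=r.capture('top');W=cloud(c);print('green',top(c,W,(273,144),.086,24))
go(.5891,-.2899,.032,5.87)"
```

```text
time_s: 18.27
tcp_pos: [0.5865, -0.2931, 0.1628]
eef_rot: [180.0, -0.2, -174.3]
contact_force: [0.7, 0.9, -0.2]
gripper_width: 0.0875
gripper_force: 0.0
time_s: 18.52
tcp_pos: [0.5882, -0.2888, 0.1638]
eef_rot: [180.0, -0.1, -174.1]
contact_force: [-0.6, 0.7, 0.7]
gripper_width: 0.0876
gripper_force: 0.0
green [6.527e-01 1.158e-01 6.280e-02 1.500e+02]
d [-0.0006 -0.0015  0.132 ] rz 0.06 rows 4.0 | tcp [ 0.5885 -0.2885  0.164 ] rpy [ 180.    -0.  -174.1] j [ -9.  21.  -7.  -0. -62. -75.] w 0.0878 t 18.6
```

```bash
python3 -m pendant '[[-0.001,-0.0015,0.04,0,0,0],[-0.001,-0.0015,0.08,0,0,0],[-0.001,-0.0015,0.115,0,0,0],[-0.001,-0.0015,0.131,0,0,0],[-0.001,-0.0015,0.131,0,0,0],[-0.001,-0.0015,0.131,0,0,0]]'; python3 -m pendant '[[0,0,0,0,0,0],[0,0,0,0,0,0],[0,0,0,0,0,0],[0,0,0,0,0,0],[0,0,0,0,0,0],[0,0,0,0,0,0],[0,0,0,0,0,0],[0,0,0,0,0,0],[0,0,0,0,0,0],[0,0,0,0,0,0]]' 0.035 20; python3 -c "
from h import *
go(.5891,-.2899,.15,5.87)"; python3 -m pendant '[[0,0,-0.03,0,0,0],[0,0,-0.07,0,0,0],[0,0,-0.11,0,0,0],[0,0,-0.14,0,0,0],[0,0,-0.14,0,0,0],[0,0,-0.14,0,0,0]]'; python3 -c "
from h import *
go(.5677,.1080,.173,5.87)"
```

```text
time_s: 19.07
tcp_pos: [0.5897, -0.29, 0.0331]
eef_rot: [180.0, -0.1, -174.0]
contact_force: [0.9, -0.7, 0.4]
gripper_width: 0.0877
gripper_force: 0.0
time_s: 19.9
tcp_pos: [0.5896, -0.2912, 0.0338]
eef_rot: [-180.0, 0.0, -174.1]
contact_force: [-1.7, -0.3, 1.7]
gripper_width: 0.0435
gripper_force: 20.0
d [ 0.0004  0.0013 -0.1162] rz 0.0 rows 3.0 | tcp [ 0.5896 -0.2912  0.0338] rpy [-180.     0.  -174.1] j [ -9.  29. -14.   0. -47. -75.] w 0.0435 t 19.9
time_s: 20.4
tcp_pos: [0.5906, -0.2912, 0.1758]
eef_rot: [-179.9, 0.2, -174.1]
contact_force: [-0.6, -0.7, -2.7]
gripper_width: 0.0436
gripper_force: 20.0
d [-0.0181  0.3995  0.0024] rz 0.0 rows 10.0 | tcp [ 0.5906 -0.2912  0.1758] rpy [-179.9    0.2 -174.1] j [ -9.  21.  -6.  -0. -63. -75.] w 0.0436 t 20.4
```

```bash
python3 -m pendant '[[-0.001,0.025,0,0,0,0],[-0.003,0.06,0,0,0,0],[-0.005,0.1,0,0,0,0],[-0.007,0.14,0,0,0,0],[-0.009,0.18,0,0,0,0],[-0.011,0.22,0,0,0,0],[-0.013,0.26,0,0,0,0],[-0.015,0.3,0,0,0,0],[-0.017,0.34,0,0,0,0],[-0.018,0.375,0,0,0,0],[-0.018,0.399,0,0,0,0],[-0.018,0.399,0,0,0,0]]'; python3 -m pendant '[[0,0,0,0,0,0],[0,0,0,0,0,0],[0,0,0,0,0,0]]'; python3 -c "
from h import *
go(.5680,.1080,.0403,5.87)"
```

```text
time_s: 21.4
tcp_pos: [0.5655, 0.1114, 0.1717]
eef_rot: [-180.0, -0.1, -173.9]
contact_force: [1.0, -0.6, -0.4]
gripper_width: 0.0436
gripper_force: 20.0
time_s: 21.65
tcp_pos: [0.5662, 0.1067, 0.1727]
eef_rot: [-180.0, -0.1, -174.2]
contact_force: [0.6, 0.8, -0.7]
gripper_width: 0.0438
gripper_force: 20.0
d [-0.0021  0.0012  0.1324] rz -0.05 rows 4.0 | tcp [0.5662 0.1067 0.1727] rpy [-1.800e+02 -1.000e-01 -1.742e+02] j [  30.   14.  -16.   -0.  -60. -114.] w 0.0438 t 21.6
```

```bash
python3 -m pendant '[[-0.0015,0.001,0.03,0,0,0],[-0.0015,0.001,0.06,0,0,0],[-0.0015,0.001,0.095,0,0,0],[-0.0015,0.001,0.118,0,0,0],[-0.0015,0.001,0.126,0,0,0],[-0.0015,0.001,0.129,0,0,0],[-0.0015,0.001,0.132,0,0,0],[-0.0015,0.001,0.132,0,0,0],[-0.0015,0.001,0.132,0,0,0]]'; python3 -m pendant '[[0,0,0,0,0,0],[0,0,0,0,0,0],[0,0,0,0,0,0],[0,0,0,0,0,0],[0,0,0,0,0,0],[0,0,0,0,0,0],[0,0,0,0,0,0]]' 0.088; python3 -m pendant '[[0,0,-0.03,0,0,0],[0,0,-0.07,0,0,0],[0,0,-0.11,0,0,0],[0,0,-0.13,0,0,0],[0,0,-0.13,0,0,0],[0,0,-0.13,0,0,0]]'; python3 -c "
from h import *
go(.4799,.4175,.16,5.87)"
```

```text
time_s: 22.4
tcp_pos: [0.569, 0.1091, 0.043]
eef_rot: [180.0, 0.1, -174.1]
contact_force: [0.2, 0.9, -0.2]
gripper_width: 0.0435
gripper_force: 20.0
time_s: 22.98
tcp_pos: [0.568, 0.1088, 0.0416]
eef_rot: [-180.0, 0.0, -174.1]
contact_force: [0.5, -0.8, -0.4]
gripper_width: 0.0841
gripper_force: 0.0
time_s: 23.48
tcp_pos: [0.5686, 0.1092, 0.1732]
eef_rot: [179.9, 0.2, -174.1]
contact_force: [-1.1, 0.0, -0.5]
gripper_width: 0.0879
gripper_force: 0.0
d [0.0568 0.3157 0.0135] rz 0.0 rows 8.0 | tcp [0.5686 0.1092 0.1732] rpy [ 179.9    0.2 -174.1] j [  30.   14.  -16.   -0.  -60. -114.] w 0.0879 t 23.5
```

```bash
python3 -m pendant '[[0.005,0.026,0,0,0,0],[0.011,0.06,0,0,0,0],[0.018,0.1,0.003,0,0,0],[0.025,0.138,0.005,0,0,0],[0.032,0.176,0.007,0,0,0],[0.039,0.214,0.009,0,0,0],[0.046,0.252,0.011,0,0,0],[0.052,0.288,0.013,0,0,0],[0.057,0.315,0.013,0,0,0],[0.057,0.315,0.013,0,0,0],[0.057,0.315,0.013,0,0,0],[0.057,0.315,0.013,0,0,0]]'; python3 -m pendant '[[0,0,0,0,0,0],[0,0,0,0,0,0]]'; python3 -c "
from h import *
c=r.capture('top');W=cloud(c);print('pepper',top(c,W,(277,176),.094,24))
cv2.imwrite('pics/mid.png',c['frame'][:,:,::-1])
go(.4799,.4175,.021,5.87)"
```

```text
time_s: 24.48
tcp_pos: [0.4784, 0.4156, 0.157]
eef_rot: [-179.9, -0.1, -174.1]
contact_force: [0.9, -0.9, -0.9]
gripper_width: 0.0875
gripper_force: 0.0
time_s: 24.65
tcp_pos: [0.4794, 0.4152, 0.1583]
eef_rot: [-180.0, -0.0, -174.2]
contact_force: [0.7, 0.0, 0.1]
gripper_width: 0.0878
gripper_force: 0.0
pepper [5.695e-01 1.093e-01 4.040e-02 2.300e+02]
d [-0.0007  0.0022  0.1375] rz -0.07 rows 4.0 | tcp [0.4794 0.4153 0.1585] rpy [-180.    -0.  -174.2] j [  58.   20.  -10.   -0.  -60. -143.] w 0.0879 t 24.7
```

View pics/mid.png

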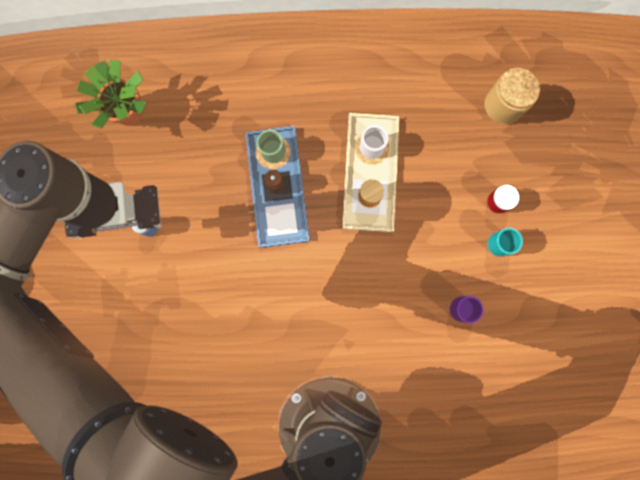

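The picture shows four things standing on their inlays: white (374,140), honey (371,192), green (271,146) and pepper (275,180). The salt shaker is under the gripper at (144,226), and the jam jar and look-alikes haven't moved.

```bash
python3 -m pendant '[[-0.001,0.002,0.04,0,0,0],[-0.001,0.002,0.08,0,0,0],[-0.001,0.002,0.12,0,0,0],[-0.001,0.002,0.136,0,0,0],[-0.001,0.002,0.136,0,0,0],[-0.001,0.002,0.136,0,0,0]]'; python3 -m pendant '[[0,0,0,0,0,0],[0,0,0,0,0,0],[0,0,0,0,0,0],[0,0,0,0,0,0],[0,0,0,0,0,0],[0,0,0,0,0,0],[0,0,0,0,0,0],[0,0,0,0,0,0],[0,0,0,0,0,0],[0,0,0,0,0,0]]' 0.035 20; python3 -c "
from h import *
go(.4799,.4175,.15,5.87)"; python3 -m pendant '[[0,0,-0.03,0,0,0],[0,0,-0.07,0,0,0],[0,0,-0.11,0,0,0],[0,0,-0.14,0,0,0],[0,0,-0.14,0,0,0],[0,0,-0.14,0,0,0]]'; python3 -c "
from h import *
go(.4881,.0998,.162,5.87)"
```

```text
time_s: 25.2
tcp_pos: [0.4802, 0.4176, 0.0223]
eef_rot: [-179.9, -0.0, -174.2]
contact_force: [-0.2, 0.6, 1.8]
gripper_width: 0.0875
gripper_force: 0.0
time_s: 26.03
tcp_pos: [0.48, 0.4187, 0.0228]
eef_rot: [180.0, 0.0, -174.1]
contact_force: [-1.1, -0.3, 1.4]
gripper_width: 0.0436
gripper_force: 20.0
d [ 1.000e-04 -1.200e-03 -1.272e-01] rz 0.02 rows 4.0 | tcp [0.48   0.4187 0.0228] rpy [ 180.     0.  -174.1] j [  59.   28.  -17.    0.  -45. -143.] w 0.0436 t 26.0
time_s: 26.53
tcp_pos: [0.4802, 0.4191, 0.1644]
eef_rot: [179.8, 0.1, -174.1]
contact_force: [0.4, -0.5, -2.1]
gripper_width: 0.0436
gripper_force: 20.0
d [ 0.0248 -0.3184  0.0014] rz -0.0 rows 8.0 | tcp [0.4802 0.4191 0.1644] rpy [ 1.798e+02  1.000e-01 -1.741e+02] j [  59.   19.   -9.   -0.  -61. -143.] w 0.0436 t 26.5
```

```bash
python3 -m pendant '[[0.002,-0.026,0,0,0,0],[0.005,-0.06,0,0,0,0],[0.008,-0.1,0,0,0,0],[0.011,-0.14,0,0,0,0],[0.014,-0.18,0,0,0,0],[0.017,-0.22,0,0,0,0],[0.02,-0.258,0,0,0,0],[0.023,-0.293,0,0,0,0],[0.025,-0.318,0,0,0,0],[0.025,-0.318,0,0,0,0],[0.025,-0.318,0,0,0,0],[0.025,-0.318,0,0,0,0]]'; python3 -m pendant '[[0,0,0,0,0,0],[0,0,0,0,0,0],[0,0,0,0,0,0]]'; python3 -c "
from h import *
go(.4881,.0998,.0298,5.87)"
```

```text
time_s: 27.53
tcp_pos: [0.487, 0.0992, 0.1614]
eef_rot: [-180.0, -0.1, -174.2]
contact_force: [1.0, 0.6, -1.6]
gripper_width: 0.0436
gripper_force: 20.0
time_s: 27.78
tcp_pos: [0.4874, 0.1002, 0.1622]
eef_rot: [-180.0, -0.0, -174.1]
contact_force: [-0.4, -0.3, -1.4]
gripper_width: 0.0435
gripper_force: 20.0
d [-0.0007 -0.0005  0.1324] rz 0.07 rows 4.0 | tcp [0.4874 0.1002 0.1622] rpy [-180.    -0.  -174.1] j [  34.    7.  -27.   -0.  -57. -118.] w 0.0435 t 27.8
```

```bash
python3 -m pendant '[[0,0,0.03,0,0,0],[0,0,0.06,0,0,0],[0,0,0.095,0,0,0],[0,0,0.118,0,0,0],[0,0,0.126,0,0,0],[0,0,0.129,0,0,0],[0,0,0.132,0,0,0],[0,0,0.132,0,0,0],[0,0,0.132,0,0,0]]'; python3 -m pendant '[[0,0,0,0,0,0],[0,0,0,0,0,0],[0,0,0,0,0,0],[0,0,0,0,0,0],[0,0,0,0,0,0],[0,0,0,0,0,0],[0,0,0,0,0,0]]' 0.088; python3 -m pendant '[[0,0,-0.03,0,0,0],[0,0,-0.07,0,0,0],[0,0,-0.11,0,0,0],[0,0,-0.14,0,0,0],[0,0,-0.14,0,0,0],[0,0,-0.14,0,0,0]]'; python3 -m pendant '[[0,0.03,0,0,0,0],[0,0.06,0,0,0,0],[0,0.1,0,0,0,0],[0,0.14,0,0,0,0],[0,0.18,0,0,0,0],[0,0.22,0,0,0,0],[0,0.25,0,0,0,0],[0,0.27,0,0,0,0],[0,0.28,0,0,0,0],[0,0.28,0,0,0,0],[0,0.28,0,0,0,0],[0,0.28,0,0,0,0]]'
python3 - <<'E'
from h import *
c=r.capture('top');W=cloud(c)
for n,p,h in [('white',(374,140),.086),('honey',(371,192),.079),('green',(271,146),.086),('pepper',(275,176),.094),('salt',(281,214),.078),('jam',(504,199),.073)]:print(n,top(c,W,p,h,20))
cv2.imwrite('pics/end.png',cv2.resize(c['frame'][100:260,230:440,::-1],None,fx=3,fy=3))
s=r.get_state();print(s['contact_force'])
E
```

```text
time_s: 28.53
tcp_pos: [0.4884, 0.1001, 0.0318]
eef_rot: [179.9, 0.1, -174.1]
contact_force: [0.2, -0.6, -0.8]
gripper_width: 0.0436
gripper_force: 20.0
time_s: 29.12
tcp_pos: [0.4876, 0.0995, 0.0306]
eef_rot: [180.0, 0.0, -174.1]
contact_force: [-0.3, 0.3, -0.1]
gripper_width: 0.0843
gripper_force: 0.0
time_s: 29.62
tcp_pos: [0.4885, 0.1001, 0.1726]
eef_rot: [179.9, 0.2, -174.1]
contact_force: [-0.4, -0.4, -0.6]
gripper_width: 0.0874
gripper_force: 0.0
time_s: 30.62
tcp_pos: [0.4588, 0.3766, 0.1701]
eef_rot: [-179.9, -0.1, -174.2]
contact_force: [-0.5, 0.6, 1.2]
gripper_width: 0.0878
gripper_force: 0.0
white [ 6.558e-01 -1.221e-01  6.190e-02  1.580e+02]
honey [ 5.369e-01 -1.105e-01  5.560e-02  4.620e+02]
green [6.532e-01 1.160e-01 6.180e-02 1.480e+02]
pepper [5.697e-01 1.093e-01 3.990e-02 2.320e+02]
salt [4.875e-01 1.002e-01 4.250e-02 2.790e+02]
jam [ 5.148e-01 -4.195e-01  5.760e-02  4.420e+02]
[-0.97278145 -0.85892842 -1.21845477]
```

View pics/end.png

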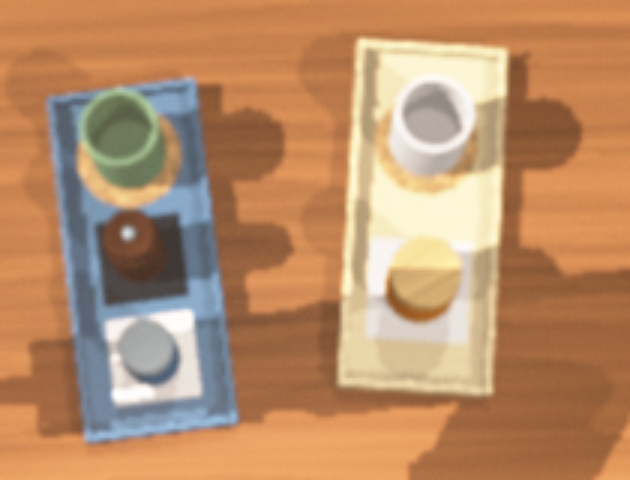

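The crop shows all five things upright on their inlays: green (122,130), pepper (130,240), salt (148,350), white (432,125) and honey (424,280). All are within about 2.5 mm of centre, and the arm is clear.

```bash
python3 -c "
from plant import r
print(r.close_job())"
```

```text
the job is handed in; nothing more can be done
None
```

Both trays are laid as asked, with each item upright and within about 2.5 mm of its inlay's centre; the jam jar was not moved, and I handed the job in at about 31 s of the 136 s allowed.

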